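# Nest two tapered sleeves loosely on the leaning stand

## Robot

A 7-joint arm with a two-finger parallel gripper is mounted at the origin on a cart in front of the work surface, level with it; the furniture and walls round the work are solid. World frame = base frame: x ahead of the robot, y to its left, z up, the work surface at z = 0. Lengths are in m, angles in rad, forces in N, time in s.
With the tool pointing down it reaches from about 0.4 to 0.85 m from the base axis. Payload 10.4 kg.
Tool frame: the origin (TCP) lies midway between the tips of the shut fingers; the grasp point (between the pads) lies 19 mm behind it (manip.grasp_offset is the distance from the TCP to the grasp point, in m); z points along the fingers, y is the line along which they close (so a half turn about z gives the same grasp; the last joint's range is limited). The gripper opens to 85 mm and grips with 20 to 120 N. Pads are 22 mm wide; open, the fingers measure 114 mm over their backs; the gripper's body (76 mm by 85 mm) begins 54 mm behind the grasp point. The pads swing forward as they close: fully open they stand 13 mm farther back than shut.
Start: joints at [1.258, 0.332, -0.065, 1.46, 0.022, 1.35, -0.088], TCP at [0.179, -0.599, 0.231] pointing down, gripper open.
Joint ranges: [-2.6, 2.6], [-0.5, 2.12], [-1.47, 1.34], [0.16, 2.42], [-1.27, 4.41], [0.06, 2.06], [-2.6, 2.6]. Speed limits (rad/s): [2.22, 2.22, 2.79, 2.79, 3.14, 3.14, 3.14].

## Interface

Orientations are given as a unit quaternion [x, y, z, w].
In Python, from workcell import manip gives the robot as it stands.
- The arm moves only by the shell command python3 jog.py FILE [FORCE], which reads ROWS from the file FILE. ROWS is a JSON list of rows, 1 to 20 of them, each written [[rx, ry, rz], [dx, dy, dz], opening]: a rotation vector rx, ry, rz in normalised numbers (1 is 120 degrees), then dx, dy, dz in normalised numbers (1 is 0.4 m), then the opening from 0.0 (shut) to 1.0 (fully open); each row is the pose to reach, as a shift and turn from the pose commanded when the command began, along the tool's axes at that moment; what a row does not reach only later rows make up. A row lasts 1/8 s, in which the tool goes at most 0.0625 m and 0.188 rad, less where a joint would pass 70% of its speed; a pose out of reach is approached as far as the arm can. The fingers move at their own pace and stop on an object; FORCE is the grip in N (left out, the last holds). Time passes only in rows, so rows that do not move let the fingers close. It prints the time, the measured TCP pose, the force, the opening and the grip force at its end. A shift or turn number past 1, either way, is cut back to 1. Input that does not fit is refused with a message, and nothing moves.
- manip.get_obs(): the state, without advancing time (a new reading comes with each control period).
- manip.camera(name): name is "scene" or "top"; returns the picture (480x640x3 uint8, blue, green, red); there is no depth.
- manip.calibration(name): a dict with "fx", "fy", "cx", "cy" (pixels), "world_from_camera" (4x4, takes a point from camera to world coordinates). Camera axes: x right, y up, looking along -z (the intrinsics and any distortion apply to the point x, -y, -z); pixel columns grow to the right and rows downward; lengths in m; the calibration is good to about 2 mm. A picture is of the moment at which its call begins. calibration takes no time and is no camera call.
- manip.hand_in(): hands the job in; it is judged then, once.
The state is a dict: "clock": time; "joint_pos": joint angles; "joint_velocities": joint speeds; "tau": joint torques, N m; "position": TCP position; "ee_rot": TCP orientation; "ft_force": force on the tool from outside, world axes, zero at the start; "torque": the same for the moment, N m; "grip_width": opening from 0.0 (shut) to 1.0 (fully open); "grasp_force": force on a finger pad.
Only numpy, scipy, OpenCV 4.12 (cv2) and the standard library are available. Lean on these libraries where they do the work, as an engineer would, in place of code of your own. Each camera call takes 0.05 s, during which the arm holds its last target. There are 200 camera calls.

## Task

Collect the two finished tapered sleeves from the grey catch tray and nest them on the leaning blue stand: the large brass one in the dark steel sleeve of the stand, then the small pale aluminium one in the brass one, narrow ends first and in line. Lower each one gently until it only just rests in the taper and let go, so that they stay loose with a small gap still showing under each collar; do not drop them in or push them home, or the tapers wedge and jam. Leave the other things where they are.

Things in the scene. Friction and masses are not known exactly. Their poses are not given: they have to be found in the camera images.
- large_sleeve: brass tapered sleeve, loose, stands upright in the catch tray, narrow end down; 64 mm tall, 0.15 to 0.26 kg. Origin: centre of the narrow foot; z: its axis, towards the wide end. Lower 42 mm: outer taper, radius 15 mm at the foot, growing 0.2 mm per mm of height. Upper 22 mm: straight collar, 58 mm diameter, good to grip from above
- large_sleeve_top (a point): centre of the large sleeve's top face, 64 mm from its foot: the mouth of its tapered bore, 40 mm diameter here, radius shrinking 0.2 mm per mm of depth. The small sleeve first touches this bore when its foot is 34 to 36 mm below this point, its collar's underside then 6 to 8 mm above this face
- small_sleeve: pale, silvery-white aluminium tapered sleeve, loose, stands upright in the catch tray, narrow end down; 64 mm tall, 0.1 to 0.17 kg. Origin: centre of the narrow foot; z: its axis, towards the wide end. Lower 42 mm: outer taper, radius 13 mm at the foot, growing 0.2 mm per mm of height. Upper 22 mm: straight collar, 48 mm diameter; top closed. The two sleeves may have changed places
- outer_sleeve: dark steel sleeve fixed on the stand, 60 mm outside diameter, 46 mm long, leaning 0.55 rad (32 degrees) from vertical towards the stand's -x, roughly at the robot. Origin: centre of its mouth, 85 mm above the worktop; z: its axis, out of the mouth. Tapered bore, 44 mm diameter at the mouth, radius shrinking 0.2 mm per mm of depth
- outer_sleeve_seat (a point): point on the outer sleeve's axis 35 mm inside its mouth: the foot of the large sleeve is here when its taper first touches (or up to 1 mm higher or lower, as it happens to be turned); its collar's underside is then 6 to 8 mm above the rim. These tapers are shallow and self-holding: pushed along the axis they clamp and stay wedged; under their own weight they stay loose
- stand: blue steel stand, fixed to the worktop, base plate 130 x 90 x 10 mm. Origin: under the mouth of its sleeve, at worktop height; the sleeve leans towards its -x
- parts_tray: grey catch tray, fixed, 160 x 240 mm, walls 18 mm high and 4 mm thick, floor 4 mm thick. Origin: centre of its underside; y: its long side. Holds the two sleeves and a small tin
- alu_tin_2: bystander: small round aluminium tin, 40 mm diameter, 22 mm high, stands in the catch tray. Origin: centre of its underside
- alu_tin_1: bystander: round aluminium tin, 50 mm diameter, 25 mm high, behind the tray. Origin: centre of its underside
- doming_block: bystander: cube of 48 mm with hollows in it. Origin: centre of its underside
- flux_jar: bystander: brown jar with a black cap, 53 mm diameter, 66 mm high. Origin: centre of its underside
- wax_stick: bystander: green stick of polishing wax, 20 x 100 x 20 mm. Origin: centre of its underside
- pliers_1: bystander: pliers with red handles, 137 x 31 x 12 mm, behind the stand. Origin: centre of its underside

How it is judged:
By the outcome, as a careful person would: the job done as asked, in the order asked, and still so for the second after the job is handed in, with the robot touching nothing.
It also fails if it takes over 62 s, if anything falls off the work surface, if the arm or the gripper's body presses on something with over 40 N, if the wrist force passes 120 N, or if a joint passes its speed limit or range.

## Working session

There is one attempt and no reset: what is moved stays moved. The work goes in short steps, Python scripts to look and compute and a shell command to move; the robot and the scene stay as the last step left them, time stands still between calls to the robot, and variables do not carry over. Pictures are saved under pics/ and viewed, at most 10 in all, crops included, and the job is handed in when it is done.

```bash
ls; mkdir -p pics; python3 - <<'E'
from workcell import manip
import cv2,numpy as np
np.set_printoptions(precision=4,suppress=True)
for n in("scene","top"):
    cv2.imwrite(f"pics/{n}0.png",manip.camera(n)); c=manip.calibration(n); print(n,c)
print(manip.get_obs(),manip.grasp_offset)
E
```

```text
jog.py
pics
workcell.py
scene {'fx': 453.7063052499165, 'fy': 453.7063052499165, 'cx': 316.2639100684701, 'cy': 237.55633379939164, 'world_from_camera': array([[ 0.7016,  0.5779, -0.4168,  0.1999],
       [-0.7125,  0.5589, -0.4243, -0.432 ],
       [-0.0122,  0.5946,  0.8039,  0.7533],
       [ 0.    ,  0.    ,  0.    ,  1.    ]])}
top {'fx': 517.8460171771239, 'fy': 517.8460171771239, 'cx': 322.057577697881, 'cy': 238.07977734007684, 'world_from_camera': array([[-0.0253,  0.9916, -0.1267,  0.4218],
       [-0.9996, -0.0268, -0.0106, -0.0535],
       [-0.0139,  0.1264,  0.9919,  1.1414],
       [ 0.    ,  0.    ,  0.    ,  1.    ]])}
{'clock': 0.1, 'joint_pos': array([ 1.2584,  0.3328, -0.0647,  1.4609,  0.0216,  1.3499, -0.0885]), 'joint_velocities': array([-0.0017, -0.0001,  0.0012, -0.0005,  0.0017,  0.0004,  0.0001]), 'tau': array([  0.0019, -62.6742,   0.0493, -39.2428,   0.0162,   0.007 ,
         0.    ]), 'position': array([ 0.1785, -0.5986,  0.2306]), 'ee_rot': array([ 0.9895,  0.1444, -0.0001, -0.0006]), 'ft_force': array([-0.4539,  0.0258, -1.3417]), 'torque': array([-0.024 ,  0.0251, -0.0054]), 'grasp_force': 0.0, 'grip_width': 1.0021428718835097} 0.0187
```

View pics/scene0.png

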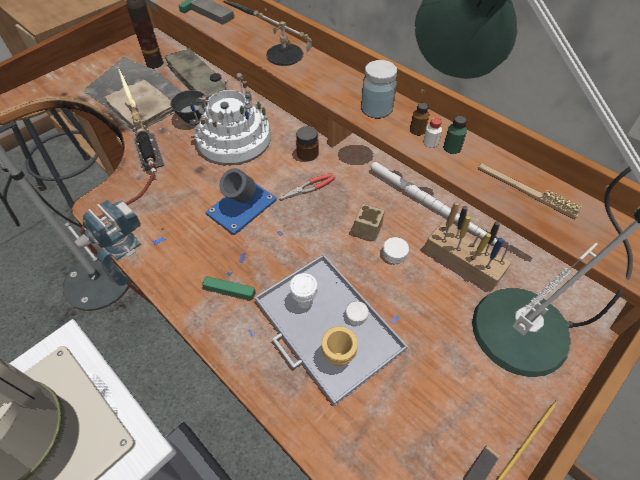

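View pics/top0.png

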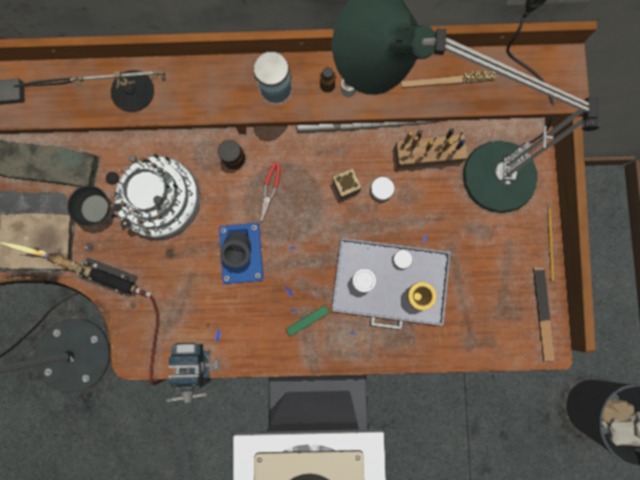

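The scene view shows the aluminium sleeve at (303,288), the brass one at (340,341), the tin at (357,314) and the leaning steel sleeve at about (237,184). In the top view these are at (364,282), (421,297), (403,259) and (236,250). Next are enlarged crops for edge measurement.

```bash
python3 - <<'E'
import cv2,numpy as np
T=cv2.imread("pics/top0.png");S=cv2.imread("pics/scene0.png")
def c(I,x,y,r=25,rw=33,k=6): return cv2.resize(I[y-r:y+r,x-rw:x+rw],None,fx=k,fy=k,interpolation=cv2.INTER_CUBIC)
a=np.vstack([np.hstack([c(T,393,288,25,50,4),c(T,240,252,25,50,4)][:2]),np.hstack([c(S,322,318,50,50,4),c(S,240,192,50,50,4)])])
cv2.imwrite("pics/crop.png",a);print(a.shape)
E
```

```text
(600, 800, 3)
```

View pics/crop.png

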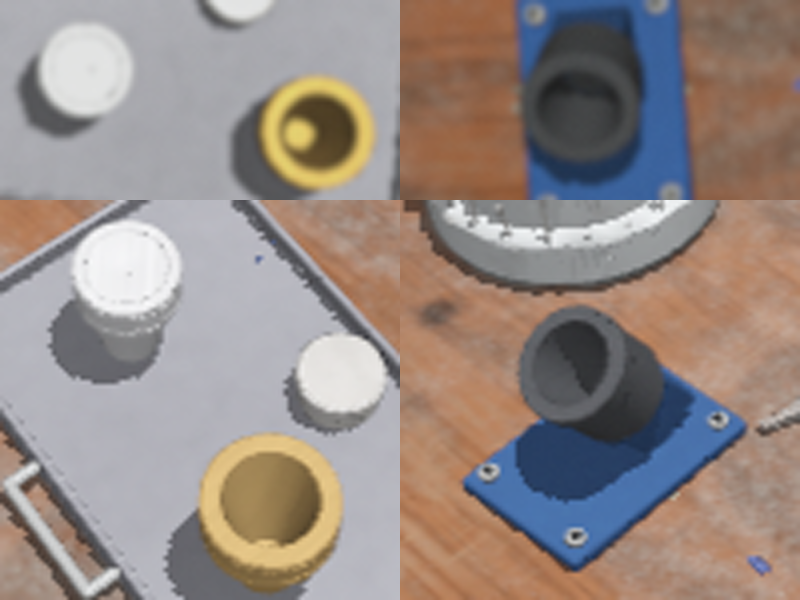

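The crops show clean rims: the bright top faces of both sleeves, and the steel mouth ring brighter than its bore and side. I'll mask these, fit ellipses and triangulate.

```bash
cat > h.py <<'E'
import cv2,numpy as np
from workcell import manip
np.set_printoptions(precision=4,suppress=True)
def ray(n,p):
    c=manip.calibration(n);M=c["world_from_camera"]
    p=np.atleast_2d(p).astype(float)
    d=np.stack([(p[:,0]-c["cx"])/c["fx"],-(p[:,1]-c["cy"])/c["fy"],-np.ones(len(p))],1)@M[:3,:3].T
    return M[:3,3],d
def plane(n,p,z):
    o,d=ray(n,p);return o+d*((z-o[2])/d[:,2])[:,None]
def tri(a,b):
    (o1,d1),(o2,d2)=ray("scene",a),ray("top",b);d1,d2=d1[0],d2[0]
    s,*_=np.linalg.lstsq(np.stack([d1,-d2],1),o2-o1,rcond=None)
    p,q=o1+s[0]*d1,o2+s[1]*d2;return (p+q)/2,np.linalg.norm(p-q)
def big(m,pt,r=45):
    k=np.zeros_like(m);cv2.circle(k,pt,r,255,-1);m=m&k
    cs,_=cv2.findContours(m,cv2.RETR_EXTERNAL,cv2.CHAIN_APPROX_NONE)
    return max(cs,key=cv2.contourArea)[:,0]
E
python3 - <<'E'
from h import *
I={n:cv2.imread(f"pics/{n}0.png") for n in("scene","top")}
H={n:cv2.cvtColor(I[n],cv2.COLOR_BGR2HSV) for n in I}
P={"scene":dict(brass=(340,341),alu=(303,288),st=(235,186)),"top":dict(brass=(421,297),alu=(364,282),st=(236,252))}
dbg={n:I[n].copy() for n in I}
E={}
for n in I:
    h,s,v=cv2.split(H[n])
    for k,r in(("brass",26),("alu",20)):
        m=((h>15)&(h<32)&(s>90)&(v>(215 if n=="scene" else 190))) if k=="brass" else ((s<40)&(v>(225 if n=="scene" else 200)))
        c=big(m.astype(np.uint8)*255,P[n][k],r)
        e=cv2.fitEllipse(cv2.convexHull(c));E[n,k]=e[0];print(n,k,e,plane(n,e[0],.068)[0])
        w=plane(n,cv2.convexHull(c)[:,0],.068)[:,:2].astype(np.float32);print("   circ",cv2.minEnclosingCircle(w))
        cv2.ellipse(dbg[n],e,(0,0,255),1)
    m=((h>100)&(h<125)&(s>130)).astype(np.uint8)*255
    c=big(m,(240,200) if n=="scene" else (240,252),55)
    w=plane(n,c,.010)[:,:2].astype(np.float32);R=cv2.minAreaRect(w);print("plate",R)
    print("  ",cv2.boxPoints(R).tolist())
    g=I[n][P[n]["st"][1]-22:P[n]["st"][1]+23,P[n]["st"][0]-25:P[n]["st"][0]+26]
    gv=cv2.cvtColor(g,cv2.COLOR_BGR2GRAY);gs=cv2.cvtColor(g,cv2.COLOR_BGR2HSV)[...,1]
    print(n,np.unique((gv[gs<60]//4)*4,return_counts=True))
for k in("brass","alu"): print(k,tri(E["scene",k],E["top",k]))
E
```

```text
scene brass ((339.4272766113281, 342.7189025878906), (32.33232116699219, 33.93986129760742), 104.86205291748047) [ 0.4317 -0.2441  0.068 ]
   circ ((0.43208011984825134, -0.24377357959747314), 0.0277605801820755)
scene alu ((303.27020263671875, 284.4595947265625), (22.77413558959961, 25.925840377807617), 85.34147644042969) [ 0.4669 -0.1254  0.068 ]
   circ ((0.467279851436615, -0.12506714463233948), 0.02327340841293335)
plate ((0.5342916250228882, 0.13744701445102692), (0.1281621903181076, 0.09060588479042053), 3.266484260559082)
   [[0.4677332937717438, 0.17902500927448273], [0.472896009683609, 0.08856633305549622], [0.600849986076355, 0.0958690196275711], [0.5956872701644897, 0.18632769584655762]]
scene (array([ 40,  44,  48,  52,  56,  60,  64,  68,  72,  76,  80,  84,  88,
        92,  96, 100, 104, 108, 112, 116, 120, 124, 128, 136, 140, 148,
       156, 188], dtype=uint8), array([ 18,  82, 100,  67,  23,  40,  37,  40,  51,  50,  28,  55,  46,
        28,  58, 155,   8,   5,   4,   2,   3,   2,   2,   1,   1,   1,
         1,   1]))
top brass ((422.24383544921875, 295.550689697
[... 477 characters left out ...]
3.9155969619750977)
   [[0.4735616445541382, 0.17616553604602814], [0.479331374168396, 0.0918695256114006], [0.6036096811294556, 0.10037596523761749], [0.5978399515151978, 0.18467196822166443]]
top (array([ 32,  36,  40,  44,  48,  52,  56,  60,  64,  68,  72,  76,  80,
        84,  88,  92,  96, 100, 104, 108, 112, 116, 120, 124, 128, 132,
       136, 140, 144], dtype=uint8), array([  8,  12,  14,  50,  34,  57,  75, 126,  93, 151, 152,  31,   1,
         2,   9,  16,  12,   7,   5,   1,   2,   2,   2,   2,   2,   3,
         2,   4,   1]))
brass (array([ 0.4333, -0.2444,  0.0666]), np.float64(0.002543443820867024))
alu (array([ 0.4684, -0.1261,  0.0677]), np.float64(0.0031656447702225034))
```

```bash
python3 - <<'E'
from h import *
out=[];C={}
for n,pt,lo,hi,r in(("scene",(235,184),94,112,22),("top",(236,250),65,82,24)):
    I=cv2.imread(f"pics/{n}0.png");g=cv2.cvtColor(I,cv2.COLOR_BGR2GRAY);s=cv2.cvtColor(I,cv2.COLOR_BGR2HSV)[...,1]
    m=((g>=lo)&(g<=hi)&(s<60)).astype(np.uint8)*255
    m=cv2.morphologyEx(m,cv2.MORPH_OPEN,np.ones((2,2),np.uint8))
    c=big(m,pt,r);e=cv2.fitEllipse(cv2.convexHull(c));C[n]=e[0];print(n,e,plane(n,e[0],.085)[0])
    x,y=pt;k=8;a=cv2.resize(I[y-30:y+30,x-30:x+30],None,fx=6,fy=6);b=cv2.cvtColor(cv2.resize(m[y-30:y+30,x-30:x+30],None,fx=6,fy=6,interpolation=0),8)
    ee=(((e[0][0]-x+30.5)*6,(e[0][1]-y+30.5)*6),(e[1][0]*6,e[1][1]*6),e[2])
    cv2.ellipse(a,ee,(0,0,255),1);out.append(cv2.resize(np.hstack([a,b]),(600,300)))
cv2.imwrite("pics/ring.png",np.vstack(out));print(tri(C["scene"],C["top"]))
E
```

```text
scene ((233.2045440673828, 183.3450164794922), (24.563369750976562, 29.43701171875), 35.347354888916016) [0.5269 0.1366 0.085 ]
top ((235.29373168945312, 254.0653076171875), (27.156076431274414, 29.878189086914062), 99.5261459350586) [0.5284 0.1367 0.085 ]
(array([0.528 , 0.1372, 0.0839]), np.float64(0.0012409238363868846))
```

View pics/ring.png

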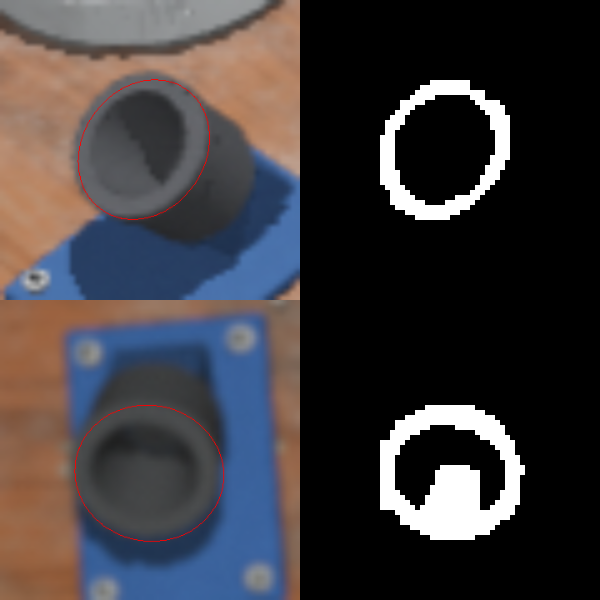

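The fitted ring follows the mouth in both views, centre (233.2,183.3) and (235.3,254.1), which gives about (0.528,0.137,0.085). Next I'll work out the move above the brass sleeve, with a first squeeze across x.

```bash
cat >> h.py <<'E'
from scipy.spatial.transform import Rotation as Ro
def Rt(yaw,tilt=0.):  # tool x at yaw (rad), tool z down then tilted forward
    return Ro.from_euler('z',yaw)*Ro.from_euler('x',np.pi)*Ro.from_euler('y',tilt)
def go(p,R):
    o=manip.get_obs();R0=Ro.from_quat(o["ee_rot"])
    print("rv",(R0.inv()*R).as_rotvec()," d",R0.inv().apply(np.array(p)-o["position"]))
def st():
    o=manip.get_obs();print(o["clock"],o["position"],o["ft_force"],o["torque"],o["grip_width"],o["grasp_force"],o["joint_pos"])
E
python3 -c "
from h import *
for t in (0,.3,): print(Rt(.1,t).as_matrix())
print(Ro.from_quat(manip.get_obs()['ee_rot']).as_matrix())
go([.433,-.2445,.15],Rt(.063+np.pi/2));go([.433,-.2445,.15],Rt(.063-np.pi/2))"
```

```text
[[ 0.995   0.0998  0.    ]
 [ 0.0998 -0.995  -0.    ]
 [ 0.      0.     -1.    ]]
[[ 0.9506  0.0998  0.294 ]
 [ 0.0954 -0.995   0.0295]
 [ 0.2955  0.     -0.9553]]
[[ 0.9583  0.2858 -0.0004]
 [ 0.2858 -0.9583  0.0012]
 [-0.0001 -0.0012 -1.    ]]
rv [-0.0011 -0.0008 -1.344 ]  d [ 0.3451 -0.2665  0.0809]
rv [-0.0008  0.0012  1.7976]  d [ 0.3451 -0.2665  0.0809]
```

Careful with the scale: shifts go in shares of 0.4 m and turns go in shares of 120 degrees. That gives: 0.345 m / 0.4 = 0.8625, -0.2665 m / 0.4 = -0.6663, -1.344 rad / 2.0944 = -0.6417.

```bash
echo '[[[0,0,-0.6417],[0.8625,-0.6663,0.2025],1],[[0,0,-0.6417],[0.8625,-0.6663,0.2025],1],[[0,0,-0.6417],[0.8625,-0.6663,0.2025],1],[[0,0,-0.6417],[0.8625,-0.6663,0.2025],1],[[0,0,-0.6417],[0.8625,-0.6663,0.2025],1],[[0,0,-0.6417],[0.8625,-0.6663,0.2025],1],[[0,0,-0.6417],[0.8625,-0.6663,0.2025],1],[[0,0,-0.6417],[0.8625,-0.6663,0.2025],1],[[0,0,-0.6417],[0.8625,-0.6663,0.2025],1],[[0,0,-0.6417],[0.8625,-0.6663,0.2025],1]]' > m.json && python3 jog.py m.json 20; python3 -c "
from h import *
st();go([.433,-.2445,.037],Rt(.063+np.pi/2))"
```

```text
clock: 1.35
position: [0.4322, -0.2465, 0.1504]
ee_rot: [0.686, 0.728, -0.0, 0.0]
ft_force: [-0.4, -0.0, -0.6]
grip_width: 0.995
grasp_force: 0.0
1.35 [ 0.4322 -0.2465  0.1504] [-0.4285 -0.0422 -0.5721] [0.0136 0.02   0.0064] 0.9946034759222827 0.0 [ 0.8905  0.1527 -0.4989  1.8724  0.0809  1.1361  0.4217]
rv [-0.0003  0.0005 -0.0037]  d [0.002  0.0009 0.1134]
```

Converted, 0.113 m / 0.4 = 0.2825, 0.09 m / 0.4 = 0.225, -0.004 rad / 2.0944 = -0.0019.

```bash
echo '[[[0,0,-0.0019],[0.005,0.0025,0.125],1],[[0,0,-0.0019],[0.005,0.0025,0.225],1],[[0,0,-0.0019],[0.005,0.0025,0.2825],1],[[0,0,-0.0019],[0.005,0.0025,0.2825],1],[[0,0,-0.0019],[0.005,0.0025,0.2825],0],[[0,0,-0.0019],[0.005,0.0025,0.2825],0],[[0,0,-0.0019],[0.005,0.0025,0.2825],0],[[0,0,-0.0019],[0.005,0.0025,0.2825],0],[[0,0,-0.0019],[0.005,0.0025,0.2825],0],[[0,0,-0.0019],[0.005,0.0025,0.2825],0]]' > m.json && python3 jog.py m.json 20; python3 -c "
from h import *
st();
cv2.imwrite('pics/s1.png',manip.camera('scene'))"
```

```text
clock: 2.6
position: [0.4346, -0.2438, 0.0388]
ee_rot: [0.683, 0.73, -0.0, 0.001]
ft_force: [-1.8, -0.8, 7.1]
grip_width: 0.667
grasp_force: 20.7
2.6 [ 0.4346 -0.2438  0.0388] [-1.8385 -0.7855  7.0551] [-0.1312  0.4338  0.0234] 0.6666731834076579 20.705390951952722 [ 0.853   0.3024 -0.4839  1.9713  0.1783  0.9064  0.3441]
```

View pics/s1.png

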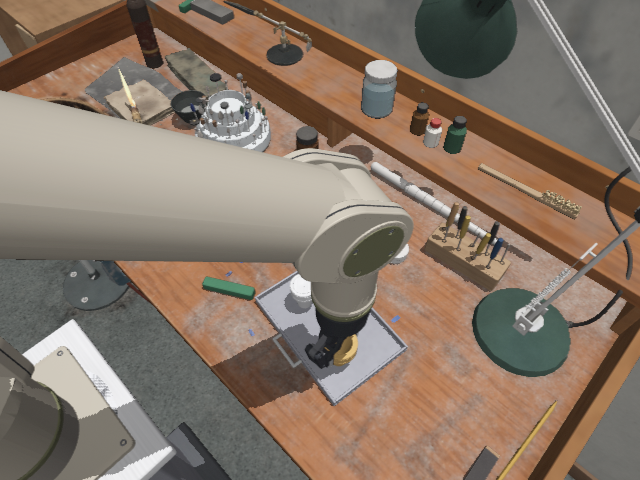

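The scene view shows the gripper holding the brass sleeve at about (343,350). I'll open, turn 90° and squeeze the other way.

```bash
echo '[[[0,0,0],[0,0,0],1],[[0,0,0],[0,0,0],1],[[0,0,0],[0,0,0],1]]' > m.json && python3 jog.py m.json 20; python3 -c "
from h import *
st();go([.4346,-.2440,.038],Rt(.063))"
```

```text
clock: 3.02
position: [0.4339, -0.2429, 0.0373]
ee_rot: [0.683, 0.73, 0.0, 0.0]
ft_force: [-0.4, 0.0, -0.5]
grip_width: 1.0
grasp_force: 0.0
3.025 [ 0.4339 -0.2429  0.0373] [-0.3537  0.0449 -0.4801] [0.0321 0.0252 0.0427] 0.9996417008709115 0.0 [ 0.8527  0.3042 -0.484   1.9727  0.1781  0.9055  0.3441]
rv [ 0.     -0.      1.5748]  d [-0.0011  0.0006 -0.0007]
```

Converted, -0.001 m / 0.4 = -0.0025, 0.0006 m / 0.4 = 0.0015, 1.575 rad / 2.0944 = 0.752.

```bash
echo '[[[0,0,0.752],[-0.0025,0.0015,-0.0025],1],[[0,0,0.752],[-0.0025,0.0015,-0.0025],1],[[0,0,0.752],[-0.0025,0.0015,-0.0025],1],[[0,0,0.752],[-0.0025,0.0015,-0.0025],1],[[0,0,0.752],[-0.0025,0.0015,-0.0025],1],[[0,0,0.752],[-0.0025,0.0015,-0.0025],1],[[0,0,0.752],[-0.0025,0.0015,-0.0025],1],[[0,0,0.752],[-0.0025,0.0015,-0.0025],1],[[0,0,0.752],[-0.0025,0.0015,-0.0025],1],[[0,0,0.752],[-0.0025,0.0015,-0.0025],1]]' > m.json && python3 jog.py m.json 20; python3 -c "
from h import *
st()"; echo '[[[0,0,0],[0,0,0],0],[[0,0,0],[0,0,0],0],[[0,0,0],[0,0,0],0],[[0,0,0],[0,0,0],0],[[0,0,0],[0,0,0],0]]' > m.json && python3 jog.py m.json 30; python3 -c "
from h import *
st();go([.433,-.2445,.037],Rt(.063))"
```

```text
clock: 4.28
position: [0.4346, -0.2438, 0.0383]
ee_rot: [0.999, 0.032, -0.0, 0.0]
ft_force: [-0.5, 0.3, -0.6]
grip_width: 0.998
grasp_force: 0.0
4.275 [ 0.4346 -0.2438  0.0383] [-0.4644  0.2652 -0.5942] [ 0.0437 -0.0171  0.0083] 0.9977893698416472 0.0 [ 0.6449  0.2769 -0.2504  1.9803  0.0871  0.8945 -1.1581]
clock: 4.9
position: [0.4348, -0.244, 0.0385]
ee_rot: [1.0, 0.031, 0.0, 0.0]
ft_force: [0.0, 0.2, 4.7]
grip_width: 0.661
grasp_force: 32.6
4.9 [ 0.4348 -0.244   0.0385] [0.0037 0.1713 4.7283] [0.1403 0.1031 0.0035] 0.6608781906182898 32.611337564885616 [ 0.6453  0.2767 -0.2506  1.98    0.0871  0.8945 -1.1585]
rv [ 0.0003 -0.0004 -0.    ]  d [-0.0018  0.0004  0.0015]
```

Converted, -0.36 m / 0.4 = -0.9, -0.3 m / 0.4 = -0.75.

```bash
echo '[[[0,0,0],[0,0,0],1],[[0,0,0],[0,0,0],1],[[0,0,0],[0,0,-0.15],1],[[0,0,0],[0,0,-0.3],1],[[0,0,0],[0,-0.15,-0.4],1],[[0,0,0],[0,-0.3,-0.4],1],[[0,0,0],[0,-0.45,-0.4],1],[[0,0,0],[0,-0.6,-0.4],1],[[0,0,0],[0,-0.75,-0.4],1],[[0,0,0],[0,-0.9,-0.4],1]]' > m.json && python3 jog.py m.json 30; python3 - <<'E'
from h import *
E={}
for n,pt,t in(("scene",(340,341),215),("top",(421,297),190)):
    I=manip.camera(n);cv2.imwrite(f"pics/{n}2.png",I);h,s,v=cv2.split(cv2.cvtColor(I,cv2.COLOR_BGR2HSV))
    c=big(((h>15)&(h<32)&(s>90)&(v>t)).astype(np.uint8)*255,pt,26)
    e=cv2.fitEllipse(cv2.convexHull(c));E[n]=e[0];print(n,e,plane(n,e[0],.068)[0])
print(tri(E["scene"],E["top"]));st();go([.4347,-.244,.12],Rt(.063))
E
```

```text
clock: 6.15
position: [0.4115, 0.1172, 0.1984]
ee_rot: [1.0, 0.031, 0.0, 0.0]
ft_force: [1.2, 0.1, -0.6]
grip_width: 0.998
grasp_force: 0.0
scene ((339.505615234375, 342.62066650390625), (32.65012741088867, 34.72566223144531), 101.60233306884766) [ 0.4319 -0.2441  0.068 ]
top ((422.31060791015625, 295.36572265625), (26.29500389099121, 27.478588104248047), 147.3204345703125) [ 0.4346 -0.2451  0.068 ]
(array([ 0.4335, -0.2445,  0.0667]), np.float64(0.002779778181022618))
6.25 [0.4109 0.1216 0.1987] [ 0.2303 -1.5876  0.3364] [-0.0244 -0.0757 -0.0043] 0.9974802929351504 0.0 [ 0.3114 -0.0592 -0.6704  1.9611 -0.0401  1.2259 -1.844 ]
rv [-0.0013 -0.001   0.0085]  d [-0.0024  0.3664  0.0782]
```

Converted, 0.3664 m / 0.4 = 0.916, 0.06 m / 0.4 = 0.15, 0.0085 rad / 2.0944 = 0.0041.

```bash
echo '[[[0,0,0.0041],[0,0.15,0],1],[[0,0,0.0041],[-0.0025,0.3,0],1],[[0,0,0.0041],[-0.0025,0.45,0],1],[[0,0,0.0041],[-0.0038,0.6,0],1],[[0,0,0.0041],[-0.005,0.75,0.05],1],[[0,0,0.0041],[-0.006,0.9,0.15],1],[[0,0,0.0041],[-0.006,0.916,0.195],1],[[0,0,0.0041],[-0.006,0.916,0.325],1],[[0,0,0.0041],[-0.006,0.916,0.4],1],[[0,0,0.0041],[-0.006,0.916,0.4],1]]' > m.json && python3 jog.py m.json 30;python3 -c "
from h import *
st();go([.4347,-.244,.038],Rt(.063))"
```

```text
clock: 7.5
position: [0.4308, -0.2498, 0.0363]
ee_rot: [1.0, 0.027, -0.002, -0.001]
ft_force: [-0.2, 0.1, -0.6]
grip_width: 1.003
grasp_force: 0.0
7.5 [ 0.4308 -0.2498  0.0363] [-0.1667  0.0771 -0.5923] [ 0.005  -0.0247  0.0084] 1.0031192267815054 0.0 [ 0.6499  0.2815 -0.2402  1.9788  0.0843  0.8954 -1.151 ]
rv [-0.0025  0.004  -0.0089]  d [ 0.0042 -0.0056 -0.0017]
```

Converted, -0.0056 m / 0.4 = -0.014, 0.0042 m / 0.4 = 0.0105, -0.009 rad / 2.0944 = -0.0043.

```bash
echo '[[[-0.0012,0.0019,-0.0043],[0.0105,-0.014,-0.0043],1],[[-0.0012,0.0019,-0.0043],[0.0105,-0.014,-0.0043],1]]' > m.json && python3 jog.py m.json 30;python3 -c "
from h import *
st();go([.4347,-.244,.038],Rt(.063))"; echo '[[[0,0,0],[0,0,0],0],[[0,0,0],[0,0,0],0],[[0,0,0],[0,0,0],0],[[0,0,0],[0,0,0],0],[[0,0,0],[0,0,0],0]]' > m.json && python3 jog.py m.json 40;python3 -c "
from h import *
st()"
```

```text
clock: 7.75
position: [0.438, -0.2444, 0.0418]
ee_rot: [0.999, 0.032, 0.003, 0.002]
ft_force: [-0.2, 0.0, 0.4]
grip_width: 1.0
grasp_force: 0.0
7.75 [ 0.438  -0.2444  0.0418] [-0.192   0.0185  0.4004] [ 0.0186  0.0006 -0.0229] 0.9999750506137007 0.0 [ 0.6406  0.2723 -0.2476  1.9769  0.0854  0.8942 -1.1574]
rv [ 0.0041 -0.0068  0.0017]  d [-0.0033 -0.0007  0.0038]
clock: 8.38
position: [0.4371, -0.2448, 0.041]
ee_rot: [0.999, 0.032, 0.003, 0.002]
ft_force: [-1.3, 1.2, 7.7]
grip_width: 0.66
grasp_force: 41.7
8.375 [ 0.4371 -0.2448  0.041 ] [-1.3213  1.1546  7.6833] [ 0.2193  0.3627 -0.0293] 0.6599911329719762 41.67670283235111 [ 0.6412  0.2735 -0.2467  1.9775  0.0855  0.8942 -1.1574]
```

```bash
echo '[[[0,0,0],[0,0,0],1],[[0,0,0],[0,0,0],1],[[0,0,0],[0,0,0],1],[[0,0,0],[0,0,0],1]]' > m.json && python3 jog.py m.json 30;python3 -c "
from h import *
st();go([.4347,-.2442,.038],Rt(.063))"
```

```text
clock: 8.88
position: [0.4365, -0.2446, 0.0399]
ee_rot: [0.999, 0.032, 0.002, 0.001]
ft_force: [0.3, 0.2, -0.4]
grip_width: 0.997
grasp_force: 0.0
8.875 [ 0.4365 -0.2446  0.0399] [ 0.2854  0.2083 -0.407 ] [-0.0238  0.0024  0.038 ] 0.9969271684979761 0.0 [ 0.6412  0.2748 -0.2465  1.9785  0.0857  0.8934 -1.1574]
rv [ 0.0025 -0.0039  0.0003]  d [-0.0017 -0.0005  0.0019]
```

Converted, 0.0019 m / 0.4 = 0.0048, -0.0017 m / 0.4 = -0.0043, -0.004 rad / 2.0944 = -0.0019.

```bash
echo '[[[0.0012,-0.0019,0],[-0.0043,-0.0013,0.0048],1],[[0.0012,-0.0019,0],[-0.0043,-0.0013,0.0048],1],[[0.0012,-0.0019,0],[-0.0043,-0.0013,0.0048],1],[[0.0012,-0.0019,0],[-0.0043,-0.0013,0.0048],1]]' > m.json && python3 jog.py m.json 30;python3 -c "
from h import *
st();go([.4347,-.2442,.038],Rt(.063))"; echo '[[[0,0,0],[0,0,0],0],[[0,0,0],[0,0,0],0],[[0,0,0],[0,0,0],0],[[0,0,0],[0,0,0],0],[[0,0,0],[0,0,0],0]]' > m.json && python3 jog.py m.json 40;python3 -c "
from h import *
st()"
```

```text
clock: 9.38
position: [0.4349, -0.2442, 0.0381]
ee_rot: [0.999, 0.032, 0.0, 0.0]
ft_force: [0.5, 0.6, -0.3]
grip_width: 1.001
grasp_force: 0.0
9.375 [ 0.4349 -0.2442  0.0381] [ 0.474   0.6382 -0.2945] [-0.0402  0.0015  0.0142] 1.0014276391350836 0.0 [ 0.6416  0.2774 -0.2462  1.9797  0.0858  0.8941 -1.1567]
rv [ 0.0001 -0.0001  0.0003]  d [-0.0002 -0.      0.0001]
clock: 10.0
position: [0.4351, -0.2442, 0.0385]
ee_rot: [0.999, 0.032, 0.0, 0.0]
ft_force: [-0.4, 1.1, 5.5]
grip_width: 0.662
grasp_force: 43.3
10.0 [ 0.4351 -0.2442  0.0385] [-0.3976  1.0935  5.5251] [0.3556 0.1315 0.0241] 0.6617584604526588 43.3227229770273 [ 0.6416  0.277  -0.2463  1.9794  0.0856  0.8943 -1.1567]
```

Converted, -0.12 m / 0.4 = -0.3, -0.06 m / 0.4 = -0.15.

```bash
cat >> h.py <<'E'
A=np.array([-np.sin(.55)*np.cos(.063),-np.sin(.55)*np.sin(.063),np.cos(.55)])
M=np.array([.529,.1375,.085])
E
echo '[[[0,0,0],[0,0,-0.05],0],[[0,0,0],[0,0,-0.15],0],[[0,0,0],[0,0,-0.3],0],[[0,0,0],[0,0,-0.3],0]]' > m.json && python3 jog.py m.json 40;python3 -c "
from h import *
st();go(M+A*.07,Rt(.063,.55))"
```

```text
clock: 10.5
position: [0.437, -0.2454, 0.1623]
ee_rot: [0.999, 0.032, 0.003, 0.002]
ft_force: [0.3, 0.5, -1.7]
grip_width: 0.662
grasp_force: 43.3
10.5 [ 0.437  -0.2454  0.1623] [ 0.3165  0.53   -1.6894] [-0.0494 -0.0369  0.0138] 0.6624789006185314 43.311047377064824 [ 0.6589  0.1218 -0.2548  1.8677  0.0347  1.1487 -1.1157]
rv [0.0042 0.5437 0.0013]  d [ 0.0793 -0.3764  0.0165]
```

Converted, -0.376 m / 0.4 = -0.94, 0.07 m / 0.4 = 0.175, 0.544 rad / 2.0944 = 0.2597.

```bash
echo '[[[0,0.0239,0],[0.025,-0.15,0],0],[[0,0.0716,0],[0.05,-0.3,0],0],[[0,0.1194,0],[0.075,-0.45,0],0],[[0,0.1671,0],[0.1125,-0.6,0],0],[[0,0.2149,0],[0.15,-0.75,0],0],[[0,0.2387,0],[0.175,-0.8625,0],0],[[0,0.2597,0.0005],[0.1975,-0.94,0.0125],0],[[0,0.2597,0.0005],[0.1975,-0.94,0.0413],0],[[0,0.2597,0.0005],[0.1975,-0.94,0.0413],0],[[0,0.2597,0.0005],[0.1975,-0.94,0.0413],0],[[0,0.2597,0.0005],[0.1975,-0.94,0.0413],0]]' > m.json && python3 jog.py m.json 40;python3 -c "
from h import *
st();go(M+A*.04,Rt(.063,.55))"
```

```text
clock: 11.88
position: [0.49, 0.1357, 0.1419]
ee_rot: [0.963, 0.03, 0.269, -0.008]
ft_force: [0.0, -0.1, -0.8]
grip_width: 0.658
grasp_force: 43.4
11.875 [0.49   0.1357 0.1419] [ 0.0085 -0.12   -0.8211] [-0.0613  0.725   0.0284] 0.6583730843002398 43.42188075184822 [ 0.5018 -0.2025 -0.9176  2.2773  0.0772  0.4799 -2.0162]
rv [ 0.0004  0.0057 -0.0013]  d [0.0037 0.0006 0.0288]
```

Converted, 0.029 m / 0.4 = 0.0725, 0.015 m / 0.4 = 0.0375, 0.0057 rad / 2.0944 = 0.0027.

```bash
echo '[[[0,0.0027,-0.0006],[0.0093,0.0015,0.0375],0],[[0,0.0027,-0.0006],[0.0093,0.0015,0.0725],0],[[0,0.0027,-0.0006],[0.0093,0.0015,0.0725],0],[[0,0.0027,-0.0006],[0.0093,0.0015,0.0725],0]]' > m.json && python3 jog.py m.json 40;python3 - <<'E'
from h import *
st();go(M+A*.04,Rt(.063,.55))
S=manip.camera("scene");cv2.imwrite("pics/scene3.png",S)
T=manip.camera("top");cv2.imwrite("pics/top3.png",T)
f=lambda I,x,y:cv2.resize(I[y-50:y+50,x-50:x+50],None,fx=4,fy=4)
cv2.imwrite("pics/c3.png",np.hstack([f(S,235,175),f(T,236,250)]))
E
```

```text
clock: 12.38
position: [0.508, 0.1364, 0.119]
ee_rot: [0.962, 0.03, 0.271, -0.008]
ft_force: [-0.3, 1.0, -2.0]
grip_width: 0.659
grasp_force: 43.4
12.375 [0.508  0.1364 0.119 ] [-0.3371  1.0141 -1.9609] [-0.0352  0.688  -0.007 ] 0.6594606909553713 43.37517527863383 [ 0.6153 -0.0896 -1.0459  2.2649  0.2974  0.4246 -2.1973]
rv [0.0004 0.0002 0.0003]  d [ 0.0001  0.0002 -0.    ]
```

View pics/c3.png

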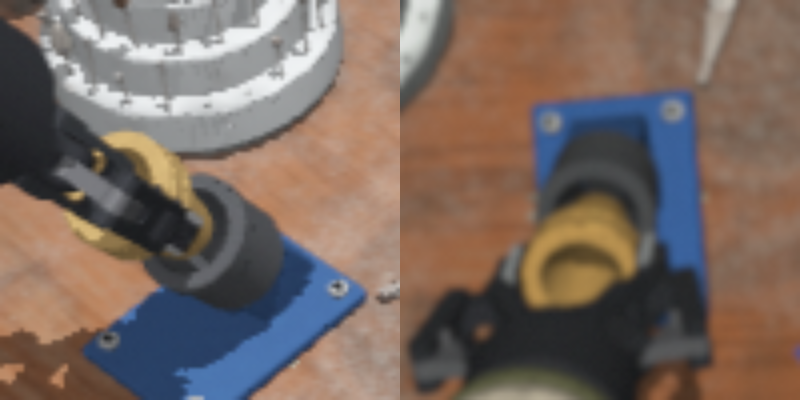

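The crops show the brass foot entering the steel mouth, in line with it: collar centre about 17 px left of the steel in the top crop, against 18 predicted. I'll lower it along the axis.

Converted, 0.032 m / 0.4 = 0.08, 0.027 m / 0.4 = 0.0675.

```bash
echo '[[[0,0,0],[0,0,0.025],0],[[0,0,0],[0,0,0.05],0],[[0,0,0],[0,0,0.0675],0],[[0,0,0],[0,0,0.08],0],[[0,0,0],[0,0,0.08],0],[[0,0,0],[0,0,0.08],0]]' > m.json && python3 jog.py m.json 40;python3 -c "
from h import *
st();go(M+A*.0,Rt(.063,.55))"
```

```text
clock: 13.22
position: [0.5247, 0.1376, 0.0917]
ee_rot: [0.962, 0.031, 0.271, -0.008]
ft_force: [-0.5, 0.3, -1.5]
grip_width: 0.663
grasp_force: 43.4
13.225 [0.5247 0.1376 0.0917] [-0.5012  0.2989 -1.4773] [-0.1034  0.7416 -0.0103] 0.6633398307253064 43.449124759063125 [ 0.6295  0.0706 -1.0949  2.252   0.6801  0.4223 -2.5209]
rv [ 0.0006 -0.0001  0.0009]  d [0.0001 0.0004 0.008 ]
```

Joint 7 is near its limit at -2.52, so I'll turn the tool about the sleeve axis to move it back before going deeper.

Converted, -0.008 m / 0.4 = -0.02, -0.6 rad / 2.0944 = -0.2865.

```bash
echo '[[[0,0,-0.0477],[0,0,-0.02],0],[[0,0,-0.1337],[0,0,-0.02],0],[[0,0,-0.2149],[0,0,-0.02],0],[[0,0,-0.2865],[0,0,-0.02],0],[[0,0,-0.2865],[0,0,-0.02],0],[[0,0,-0.2865],[0,0,-0.02],0]]' > m.json && python3 jog.py m.json 40;python3 -c "
from h import *
st();go(M+A*.007,Rt(.063,.55)*Ro.from_euler('z',-.6))"
```

```text
clock: 13.98
position: [0.5206, 0.1372, 0.0984]
ee_rot: [0.91, 0.312, 0.262, 0.072]
ft_force: [-0.2, -0.6, -2.6]
grip_width: 0.662
grasp_force: 43.5
13.975 [0.5206 0.1372 0.0984] [-0.2448 -0.5986 -2.5683] [-0.079   0.7002  0.0097] 0.6617380703079966 43.50362909026444 [ 0.6988  0.0374 -1.155   2.2541  0.5985  0.42   -1.8527]
rv [ 0.0005  0.0003 -0.0026]  d [-0.      0.0003  0.0088]
```

Converted, 0.011 m / 0.4 = 0.0275, 0.009 m / 0.4 = 0.0225.

```bash
echo '[[[0,0,0],[0,0,0.01],0],[[0,0,0],[0,0,0.0225],0],[[0,0,0],[0,0,0.0275],0],[[0,0,0],[0,0,0.0275],0],[[0,0,0],[0,0,0.0275],0]]' > m.json && python3 jog.py m.json 40;python3 -c "
from h import *
st();go(M+A*.0,Rt(.063,.55)*Ro.from_euler('z',-.6))"
```

```text
clock: 14.6
position: [0.5262, 0.1383, 0.089]
ee_rot: [0.91, 0.314, 0.262, 0.072]
ft_force: [0.4, 5.5, -3.4]
grip_width: 0.658
grasp_force: 43.4
14.6 [0.5262 0.1383 0.089 ] [ 0.4153  5.4712 -3.409 ] [1.0618 0.8692 0.6192] 0.6584281355934523 43.36372126825154 [ 0.6597  0.0931 -1.1296  2.2498  0.7281  0.428  -1.9593]
rv [-0.0007 -0.0005  0.0006]  d [-0.0004  0.001   0.0048]
```

Converted, -0.0012 m / 0.4 = -0.003, -0.001 m / 0.4 = -0.0025.

```bash
sed -i 's/M=np.array(\[.529,.1375/M=np.array([.529,.1389/' h.py; cat >> h.py <<'E'
RF=Rt(.063,.55)*Ro.from_euler('z',-.6)
def rep():
    o=manip.get_obs();R=Ro.from_quat(o["ee_rot"]);q=o["position"]-M
    X=np.array([np.cos(.55)*np.cos(.063),np.cos(.55)*np.sin(.063),np.sin(.55)]);Y=np.array([-np.sin(.063),np.cos(.063),0])
    print("t%.2f"%o["clock"],"up/left/axis mm",1e3*np.array([q@X,q@Y,q@A]),"F",np.array([o["ft_force"]@X,o["ft_force"]@Y,o["ft_force"]@A]),"tq",o["torque"],"grip",o["grip_width"],o["grasp_force"],o["joint_pos"])
    i=R.inv().apply
    print("tool axes per mm: up",i(X),"left",i(Y),"axis",i(A))
E
python3 -c "
from h import *
rep()"
echo '[[[0,0,0],[0,0,-0.0025],0],[[0,0,0],[0.002,-0.003,-0.0025],0],[[0,0,0],[0.002,-0.003,-0.0025],0],[[0,0,0],[0.002,-0.003,-0.0025],0]]' > m.json && python3 jog.py m.json 40 ;python3 -c "
from h import *
rep()"
```

```text
t14.60 up/left/axis mm [-0.3361 -0.3774  4.8547] F [-1.1348  5.4342 -3.3029] tq [1.0618 0.8692 0.6192] grip 0.6584281355934523 43.36372126825154 [ 0.6597  0.0931 -1.1296  2.2498  0.7281  0.428  -1.9593]
tool axes per mm: up [ 0.825   0.5651 -0.    ] left [ 0.5651 -0.825   0.0008] axis [ 0.0005 -0.0007 -1.    ]
clock: 15.1
position: [0.5257, 0.1385, 0.0896]
ee_rot: [0.91, 0.313, 0.261, 0.073]
ft_force: [0.8, -0.1, -1.7]
grip_width: 0.661
grasp_force: 43.6
t15.10 up/left/axis mm [-0.4529 -0.2108  5.6707] F [-0.2238 -0.1374 -1.914 ] tq [-0.0701  0.6793  0.0595] grip 0.6611466865537614 43.60508143901825 [ 0.6599  0.0903 -1.1315  2.2495  0.7241  0.4309 -1.9582]
tool axes per mm: up [ 0.8252  0.5648 -0.0005] left [ 0.5648 -0.8252 -0.0012] axis [-0.0011  0.0007 -1.    ]
```

Converted, 0.002 m / 0.4 = 0.005, 0.001 m / 0.4 = 0.0025.

```bash
for i in 1; do echo '[[[0,0,0],[0,0,0.0025],0],[[0,0,0],[0,0,0.005],0],[[0,0,0],[0,0,0.005],0]]' > m.json && python3 jog.py m.json 40 >/dev/null;python3 -c "
from h import *
rep()"|head -2; done; echo '[[[0,0,0],[0,0,0.0025],0],[[0,0,0],[0,0,0.0038],0],[[0,0,0],[0,0,0.0038],0]]' > m.json && python3 jog.py m.json 40 >/dev/null;python3 -c "
from h import *
rep()"
```

```text
t15.47 up/left/axis mm [-0.4441  0.3634  3.6301] F [-0.8607  0.4745 -1.3228] tq [-0.0026  0.6935 -0.0078] grip 0.6591732195780023 43.59892182983458 [ 0.651   0.0999 -1.1252  2.2485  0.7452  0.432  -1.9759]
tool axes per mm: up [ 0.825   0.5651 -0.0005] left [ 0.5651 -0.825  -0.0002] axis [-0.0005 -0.0001 -1.    ]
t15.85 up/left/axis mm [-0.3395  0.5178  2.2056] F [-0.7519 -0.0355 -1.2681] tq [0.0533 0.5376 0.0386] grip 0.660795726002963 43.5858622379601 [ 0.6446  0.1064 -1.1203  2.2478  0.7601  0.4329 -1.9885]
tool axes per mm: up [ 0.8249  0.5652 -0.0002] left [ 0.5652 -0.8249  0.    ] axis [-0.0002 -0.0001 -1.    ]
```

Converted, 0.001 m / 0.4 = 0.0025.

```bash
echo '[[[0,0,0],[0,0,0.0025],0],[[0,0,0],[0,0,0.0025],0],[[0,0,0],[0,0,0.0025],0]]' > m.json && python3 jog.py m.json 40 >/dev/null;python3 -c "
from h import *
rep()"|head -1;  echo '[[[0,0,0],[0,0,0.0013],0],[[0,0,0],[0,0,0.0013],0]]' > m.json && python3 jog.py m.json 40 >/dev/null;python3 -c "
from h import *
rep()"
```

```text
t16.23 up/left/axis mm [-0.246   0.5889  1.2537] F [ 0.8351  1.7526 -0.9647] tq [0.2646 0.3837 0.1643] grip 0.656788488577834 43.61853771843016 [ 0.6404  0.1106 -1.117   2.2474  0.7699  0.4335 -1.9966]
t16.48 up/left/axis mm [-0.1734  0.6851  0.78  ] F [ 0.9674  2.3544 -0.3945] tq [0.3871 0.3696 0.2772] grip 0.6595447006421996 43.75719546340406 [ 0.6382  0.1127 -1.1154  2.247   0.7748  0.4338 -2.0008]
tool axes per mm: up [0.8249 0.5653 0.0001] left [ 0.5653 -0.8249  0.0002] axis [ 0.0002 -0.0001 -1.    ]
```

```bash
echo '[[[0,0,0],[0.001,-0.0005,0],0],[[0,0,0],[0.001,-0.0005,0],0],[[0,0,0],[0.001,-0.0005,0],0]]' > m.json && python3 jog.py m.json 40 >/dev/null;python3 -c "
from h import *
rep()"|head -1;  echo '[[[0,0,0],[0,0,0.0013],0],[[0,0,0],[0,0,0.0013],0]]' > m.json && python3 jog.py m.json 40 >/dev/null;python3 -c "
from h import *
rep()"
```

```text
t16.85 up/left/axis mm [-0.15    0.7065  0.7219] F [ 1.0914  1.0296 -0.0936] tq [0.1945 0.3952 0.1309] grip 0.6591322672940231 43.73217724263668 [ 0.6372  0.1134 -1.115   2.2466  0.7759  0.4351 -2.0023]
t17.10 up/left/axis mm [-0.1261  0.829   0.2101] F [0.6132 0.9951 0.1264] tq [0.2362 0.376  0.1238] grip 0.6609646718496034 43.761102659627795 [ 0.6349  0.1157 -1.1133  2.2463  0.7809  0.4354 -2.0064]
tool axes per mm: up [ 0.825   0.5652 -0.0002] left [ 0.5652 -0.825  -0.0002] axis [-0.0003  0.     -1.    ]
```

Careful with the scale: shifts go in shares of 0.4 m and turns go in shares of 120 degrees. That gives: 0.0005 m / 0.4 = 0.0013, -0.0002 m / 0.4 = -0.0005.

```bash
echo '[[[0,0,0],[0.0005,-0.0005,0.0013],0],[[0,0,0],[0.0005,-0.0005,0.0013],0],[[0,0,0],[0.0005,-0.0005,0.0013],0]]' > m.json && python3 jog.py m.json 40 >/dev/null;python3 -c "
from h import *
rep()"
```

```text
t17.48 up/left/axis mm [-0.082   0.9232 -0.2295] F [-0.7109  0.6367  7.152 ] tq [0.0292 0.5396 0.0498] grip 0.6587425668394359 44.41885393112898 [ 0.6319  0.1179 -1.1114  2.2458  0.7865  0.4368 -2.0117]
tool axes per mm: up [ 0.8249  0.5652 -0.0003] left [ 0.5652 -0.8249 -0.0008] axis [-0.0006  0.0005 -1.    ]
```

Converted, -0.0003 m / 0.4 = -0.0008.

```bash
echo '[[[0,0,0],[0,0,-0.0008],0],[[0,0,0],[0,0,-0.0008],0]]' > m.json && python3 jog.py m.json 20 >/dev/null;python3 -c "
from h import *
rep()"|head -1; echo '[[[0,0,0],[0,0,0],0.75],[[0,0,0],[0,0,0],0.85],[[0,0,0],[0,0,0],1],[[0,0,0],[0,0,0],1]]' > m.json && python3 jog.py m.json 20;python3 -c "
from h import *
rep()"
```

```text
t17.73 up/left/axis mm [-0.1612  0.8792 -0.0434] F [ 2.1337  0.0961 -3.811 ] tq [0.0574 0.1949 0.0064] grip 0.6586622413060346 43.34422716870904 [ 0.6333  0.1169 -1.1123  2.2461  0.7836  0.4361 -2.0092]
clock: 18.23
position: [0.5288, 0.14, 0.0849]
ee_rot: [0.91, 0.313, 0.262, 0.072]
ft_force: [-0.8, -0.6, -0.5]
grip_width: 1.0
grasp_force: 0.0
t18.23 up/left/axis mm [-0.1904  1.0647  0.0132] F [-0.9568 -0.568   0.0119] tq [0.0031 0.5683 0.0287] grip 0.999781264715069 0.0 [ 0.6333  0.1168 -1.1126  2.2461  0.7835  0.4361 -2.0092]
tool axes per mm: up [ 0.825   0.5652 -0.0004] left [ 0.5652 -0.825  -0.0003] axis [-0.0005 -0.     -1.    ]
```

Converted, -0.1 m / 0.4 = -0.25, -0.08 m / 0.4 = -0.2.

```bash
echo '[[[0,0,0],[0,0,-0.075],1],[[0,0,0],[0,0,-0.2],1],[[0,0,0],[0,0,-0.25],1],[[0,0,0],[0,0,-0.25],1]]' > m.json && python3 jog.py m.json 20 >/dev/null;python3 -c "
from h import *
rep();go([.4698,-.1256,.15],Rt(.663))
cv2.imwrite('pics/scene4.png',manip.camera('scene'))"
```

```text
t18.73 up/left/axis mm [  0.7495   1.1846 101.605 ] F [ 0.2637 -0.3799 -0.3713] tq [-0.0403  0.5211 -0.0036] grip 0.9986613602910523 0.0 [ 0.543  -0.3347 -0.9174  2.2724 -0.1531  0.553  -1.2166]
tool axes per mm: up [0.8251 0.565  0.0024] left [ 0.565  -0.8251 -0.0002] axis [ 0.0019  0.0015 -1.    ]
rv [ 0.3122 -0.4557  0.0004]  d [-0.1736  0.198   0.0066]
```

Converted, 0.198 m / 0.4 = 0.495, -0.174 m / 0.4 = -0.435, -0.456 rad / 2.0944 = -0.2177.

```bash
echo '[[[0.0286,-0.0477,0],[-0.0875,0.1,0],1],[[0.0668,-0.0955,0],[-0.2,0.2125,0],1],[[0.105,-0.1528,0],[-0.3,0.325,0],1],[[0.1337,-0.2005,0],[-0.375,0.425,0.0125],1],[[0.149,-0.2177,0],[-0.435,0.495,0.0165],1],[[0.149,-0.2177,0],[-0.435,0.495,0.0165],1],[[0.149,-0.2177,0],[-0.435,0.495,0.0165],1],[[0.149,-0.2177,0],[-0.435,0.495,0.0165],1]]' > m.json && python3 jog.py m.json 20 >/dev/null;python3 - <<'E'
from h import *
st();go([.4698,-.1256,.05],Rt(.663))
S=manip.camera("scene");T=manip.camera("top");cv2.imwrite("pics/top5.png",T)
f=lambda I,x,y:cv2.resize(I[y-50:y+50,x-50:x+50],None,fx=4,fy=4)
cv2.imwrite("pics/c5.png",np.hstack([f(S,235,175),f(T,240,250)]))
E
```

```text
19.775 [ 0.4696 -0.1249  0.1483] [-0.5722  0.2527 -0.194 ] [ 0.0047  0.0255 -0.0082] 0.9970959766889139 0.0 [ 0.6662  0.1331 -0.5318  1.8995  0.076   1.1303 -0.7999]
rv [-0.0006  0.0024  0.0021]  d [-0.0001  0.0008  0.0983]
```

View pics/c5.png

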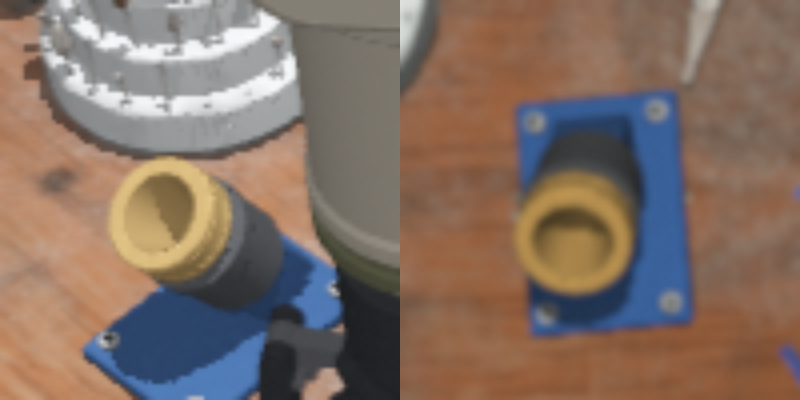

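The crops show the brass sleeve seated in the steel sleeve, in line and with a gap under its collar. Now for the aluminium sleeve.

Converted, 0.109 m / 0.4 = 0.2725, 0.095 m / 0.4 = 0.2375, 0.002 rad / 2.0944 = 0.001.

```bash
echo '[[[0,0.001,0.001],[0,0.002,0.125],1],[[0,0.001,0.001],[0,0.002,0.2375],1],[[0,0.001,0.001],[0,0.002,0.2725],1],[[0,0.001,0.001],[0,0.002,0.2725],1],[[0,0.001,0.001],[0,0.002,0.2725],1],[[0,0.001,0.001],[0,0.002,0.2725],1]]' > m.json && python3 jog.py m.json 20 >/dev/null;python3 -c "
from h import *
st();go([.4698,-.1256,.039],Rt(.663))"
```

```text
20.625 [ 0.4708 -0.1269  0.0405] [-0.3335  1.1058  0.9031] [ 0.003   0.0249 -0.0079] 0.9948970627694346 0.0 [ 0.6337  0.283  -0.5122  1.9943  0.1752  0.9054 -0.8795]
rv [ 0.0009 -0.0006 -0.0016]  d [ 0.     -0.0017  0.0015]
```

Converted, -0.001 m / 0.4 = -0.0025, -0.001 rad / 2.0944 = -0.0005.

```bash
echo '[[[0,0,-0.0005],[0,-0.0025,0.0025],1],[[0,0,-0.0005],[0,-0.0025,0.0025],1],[[0,0,-0.0005],[0,-0.0025,0.0025],1]]' > m.json && python3 jog.py m.json 20 >/dev/null;python3 -c "
from h import *
st();go([.4698,-.1256,.039],Rt(.663))";echo '[[[0,0,0],[0,0,0],0],[[0,0,0],[0,0,0],0],[[0,0,0],[0,0,0],0],[[0,0,0],[0,0,0],0],[[0,0,0],[0,0,0],0],[[0,0,0],[0,0,0],0]]' > m.json && python3 jog.py m.json 30;python3 -c "
from h import *
st()
go([.4698,-.1256,.039],Rt(.663))"
```

```text
21.0 [ 0.4692 -0.1259  0.0382] [ 0.0978  0.6423 -0.6701] [ 0.0506 -0.022   0.0784] 1.0015731284703173 0.0 [ 0.6327  0.2849 -0.5124  1.9982  0.176   0.9023 -0.8806]
rv [-0.0011  0.0006 -0.0006]  d [ 0.0006  0.0001 -0.0008]
clock: 21.75
position: [0.4693, -0.1258, 0.0382]
ee_rot: [0.946, 0.325, -0.0, -0.0]
ft_force: [-1.2, 1.6, 4.8]
grip_width: 0.553
grasp_force: 30.7
21.75 [ 0.4693 -0.1258  0.0382] [-1.175   1.6168  4.7851] [ 0.1472  0.2411 -0.0776] 0.5532563850189267 30.675542950630188 [ 0.6327  0.2849 -0.5125  1.9981  0.176   0.9023 -0.8807]
rv [-0.0011  0.0005 -0.0006]  d [ 0.0005  0.0001 -0.0008]
```

Converted, -0.13 m / 0.4 = -0.325, -0.12 m / 0.4 = -0.3.

```bash
sed -i 's/M=np.array(\[.529,.1389/M=np.array([.5288,.1398/' h.py; echo '[[[0,0,0],[0,0,-0.05],0],[[0,0,0],[0,0,-0.15],0],[[0,0,0],[0,0,-0.3],0],[[0,0,0],[0,0,-0.325],0],[[0,0,0],[0,0,-0.325],0]]' > m.json && python3 jog.py m.json 40 >/dev/null;python3 -c "
from h import *
st();go(M+A*.095,RF)"
```

```text
22.375 [ 0.4693 -0.1261  0.168 ] [-1.3066  0.2749 -1.5793] [ 0.0295  0.038  -0.0219] 0.5514949581761429 41.81345522403717 [ 0.6795  0.1119 -0.5376  1.8769  0.0622  1.1699 -0.7883]
rv [-0.3109  0.4546 -0.0008]  d [ 0.1694 -0.2012  0.002 ]
```

Converted, -0.2012 m / 0.4 = -0.503, 0.11 m / 0.4 = 0.275, 0.455 rad / 2.0944 = 0.2172.

```bash
echo '[[[-0.0286,0.0477,0],[0.0875,-0.1,-0.05],0],[[-0.0668,0.0955,0],[0.1875,-0.2125,-0.075],0],[[-0.105,0.1528,0],[0.275,-0.325,-0.075],0],[[-0.1337,0.1958,0],[0.3625,-0.425,-0.075],0],[[-0.1485,0.2172,0],[0.4225,-0.5025,-0.05],0],[[-0.1485,0.2172,0],[0.4235,-0.503,0],0],[[-0.1485,0.2172,0],[0.4235,-0.503,0.005],0],[[-0.1485,0.2172,0],[0.4235,-0.503,0.005],0],[[-0.1485,0.2172,0],[0.4235,-0.503,0.005],0]]' > m.json && python3 jog.py m.json 40 >/dev/null;python3 -c "
from h import *
rep();go(M+A*.062,RF)"
```

```text
t23.50 up/left/axis mm [ 0.5576 -0.1698 95.4031] F [-0.5481  0.0858 -1.0762] tq [-0.065   0.7428 -0.0088] grip 0.5503149187106946 41.884095668792725 [ 0.5925 -0.3261 -0.9603  2.2709 -0.1668  0.5395 -1.2031]
tool axes per mm: up [0.8265 0.563  0.0001] left [ 0.563  -0.8265  0.0005] axis [ 0.0004 -0.0004 -1.    ]
rv [-0.0004 -0.0004 -0.002 ]  d [-0.0004 -0.0004  0.0334]
```

Converted, 0.0334 m / 0.4 = 0.0835, 0.02 m / 0.4 = 0.05, -0.002 rad / 2.0944 = -0.001.

```bash
echo '[[[0,0,-0.001],[-0.001,-0.001,0.05],0],[[0,0,-0.001],[-0.001,-0.001,0.0835],0],[[0,0,-0.001],[-0.001,-0.001,0.0835],0],[[0,0,-0.001],[-0.001,-0.001,0.0835],0]]' > m.json && python3 jog.py m.json 40 >/dev/null;python3 -c "
from h import *
rep()"|head -1; echo '[[[0,0,0],[0,0,0.025],0],[[0,0,0],[0,0,0.05],0],[[0,0,0],[0,0,0.05],0],[[0,0,0],[0,0,0.05],0]]' > m.json && python3 jog.py m.json 40 >/dev/null;python3 -c "
from h import *
rep();go(M+A*.042,RF)"
```

```text
t24.00 up/left/axis mm [-0.0794  0.0956 62.1985] F [-1.5758  0.1213 -1.8849] tq [-0.0754  0.7151  0.0287] grip 0.5480558147007302 41.90800487995148 [ 0.7374 -0.2247 -1.1229  2.2664 -0.0319  0.4531 -1.3118]
t24.50 up/left/axis mm [-0.2001  0.1692 42.1876] F [-0.6767  0.7409 -1.1935] tq [-0.0704  0.7599 -0.0384] grip 0.548009479753542 41.90795123577118 [ 0.8896 -0.1504 -1.2854  2.2593  0.1135  0.4092 -1.4302]
tool axes per mm: up [0.8248 0.5655 0.0003] left [ 0.5655 -0.8248 -0.0001] axis [ 0.0002  0.0002 -1.    ]
rv [ 0.0002 -0.0002  0.001 ]  d [0.0001 0.0003 0.0002]
```

Converted, 0.007 m / 0.4 = 0.0175, 0.004 m / 0.4 = 0.01.

```bash
echo '[[[0,0,0],[0,0,0.01],0],[[0,0,0],[0,0,0.0175],0],[[0,0,0],[0,0,0.0175],0],[[0,0,0],[0,0,0.0175],0]]' > m.json && python3 jog.py m.json 40 >/dev/null;python3 -c "
from h import *
rep()"|head -1; echo '[[[0,0,0],[0,0,0.0025],0],[[0,0,0],[0,0,0.005],0],[[0,0,0],[0,0,0.005],0]]' > m.json && python3 jog.py m.json 40 >/dev/null;python3 -c "
from h import *
rep()"
```

```text
t25.00 up/left/axis mm [-0.3694  0.3299 35.0374] F [-0.8553  0.6875 -1.3533] tq [ 0.0013  0.7197 -0.0335] grip 0.5462073138596951 41.907904744148254 [ 0.97   -0.1161 -1.371   2.2562  0.1942  0.3975 -1.4959]
t25.38 up/left/axis mm [-0.3803  0.2693 32.8042] F [-0.2565 -0.9814 -1.5475] tq [-0.1924  0.5636 -0.1369] grip 0.548721600489795 41.901825070381165 [ 0.9926 -0.1003 -1.3967  2.2552  0.233   0.3958 -1.5282]
tool axes per mm: up [ 0.8249  0.5653 -0.    ] left [ 0.5653 -0.8249  0.0005] axis [ 0.0003 -0.0005 -1.    ]
```

Converted, -0.003 m / 0.4 = -0.0075, 0.4 rad / 2.0944 = 0.191.

```bash
echo '[[[0,0,0],[0,0,-0.0075],0],[[0,0,0.0716],[0,0,-0.0075],0],[[0,0,0.1432],[0,0,-0.0075],0],[[0,0,0.191],[0,0,-0.0075],0],[[0,0,0.191],[0,0,-0.0075],0],[[0,0,0.191],[0,0,-0.0075],0]]' > m.json && python3 jog.py m.json 40 >/dev/null;python3 -c "
from h import *
rep()"
```

```text
t26.12 up/left/axis mm [-0.4888  0.3377 35.8314] F [ 0.0056 -0.1867 -1.6445] tq [-0.0459  0.7404 -0.0681] grip 0.5483903629624788 41.89735293388367 [ 1.0269 -0.152  -1.4108  2.256   0.0898  0.3916 -1.8003]
tool axes per mm: up [ 0.9794  0.202  -0.0001] left [ 0.202  -0.9794  0.0005] axis [ 0.     -0.0005 -1.    ]
```

Converted, -0.9 rad / 2.0944 = -0.4297.

```bash
echo '[[[0,0,-0.0716],[0,0,0],0],[[0,0,-0.1432],[0,0,0],0],[[0,0,-0.2149],[0,0,0],0],[[0,0,-0.2865],[0,0,0],0],[[0,0,-0.3581],[0,0,0],0],[[0,0,-0.4297],[0,0,0],0],[[0,0,-0.4297],[0,0,0],0],[[0,0,-0.4297],[0,0,0],0]]' > m.json && python3 jog.py m.json 40 >/dev/null;python3 -c "
from h import *
rep()"
```

```text
t27.12 up/left/axis mm [-0.5304  0.5397 35.8189] F [-0.5165  0.4775 -1.8598] tq [ 0.0405  0.7531 -0.0319] grip 0.5511214366008438 41.8973046541214 [ 0.8072 -0.0851 -1.2306  2.259   0.2893  0.4113 -1.0886]
tool axes per mm: up [ 0.4548  0.8906 -0.0002] left [ 0.8906 -0.4548  0.0008] axis [ 0.0006 -0.0005 -1.    ]
```

Converted, 0.003 m / 0.4 = 0.0075, -0.0002 m / 0.4 = -0.0005.

```bash
echo '[[[0,0,0],[-0.0005,0.0015,0],0],[[0,0,0],[-0.0005,0.0015,0.005],0],[[0,0,0],[-0.0005,0.0015,0.0075],0],[[0,0,0],[-0.0005,0.0015,0.0075],0]]' > m.json && python3 jog.py m.json 40 >/dev/null;python3 -c "
from h import *
rep()"|head -1; echo '[[[0,0,0],[0,0,0.0025],0],[[0,0,0],[0,0,0.0038],0],[[0,0,0],[0,0,0.0038],0]]' > m.json && python3 jog.py m.json 40 >/dev/null;python3 -c "
from h import *
rep()"
```

```text
t27.62 up/left/axis mm [-0.1207 -0.1237 32.7287] F [-0.5768 -0.2483 -1.6587] tq [-0.0339  0.7808  0.0135] grip 0.5461045433412897 41.89720809459686 [ 0.8259 -0.0657 -1.2519  2.257   0.3346  0.4102 -1.1226]
t28.00 up/left/axis mm [-0.0906 -0.0412 31.3042] F [-1.4404  0.1758 -0.7278] tq [-0.0489  0.759   0.1019] grip 0.5523092338481694 41.897225975990295 [ 0.8332 -0.0561 -1.2618  2.2563  0.3594  0.4102 -1.1433]
tool axes per mm: up [ 0.4526  0.8917 -0.0002] left [ 0.8917 -0.4526  0.0006] axis [ 0.0005 -0.0004 -1.    ]
```

Converted, 0.001 m / 0.4 = 0.0025.

```bash
echo '[[[0,0,0],[0,0,0.0025],0],[[0,0,0],[0,0,0.0025],0],[[0,0,0],[0,0,0.0025],0]]' > m.json && python3 jog.py m.json 40 >/dev/null;python3 -c "
from h import *
rep()"|head -1; echo '[[[0,0,0],[0,0,0.0013],0],[[0,0,0],[0,0,0.0013],0],[[0,0,0],[0,0,0.0013],0]]' > m.json && python3 jog.py m.json 40 >/dev/null;python3 -c "
from h import *
rep()"
```

```text
t28.38 up/left/axis mm [-0.0336 -0.0791 30.3372] F [ 0.1969 -0.0596 -1.5523] tq [-0.0695  0.7761 -0.0121] grip 0.5476059182168461 41.897472739219666 [ 0.8378 -0.0493 -1.2681  2.2559  0.3765  0.4104 -1.1577]
t28.75 up/left/axis mm [ 0.0447 -0.0987 29.8526] F [-0.8664 -0.9905 -1.6295] tq [-0.1226  0.666  -0.0677] grip 0.5473878520745956 41.89533054828644 [ 0.8399 -0.0457 -1.271   2.2556  0.3856  0.4106 -1.1653]
tool axes per mm: up [0.4526 0.8917 0.    ] left [ 0.8917 -0.4526  0.0005] axis [ 0.0004 -0.0002 -1.    ]
```

Converted, 0.0005 m / 0.4 = 0.0013, -0.0002 m / 0.4 = -0.0005.

```bash
echo '[[[0,0,0],[-0.0005,0.0003,0.0013],0],[[0,0,0],[-0.0005,0.0003,0.0013],0],[[0,0,0],[-0.0005,0.0003,0.0013],0]]' > m.json && python3 jog.py m.json 40 >/dev/null;python3 -c "
from h import *
rep()"|head -1; echo '[[[0,0,0],[0,0,0.001],0],[[0,0,0],[0,0,0.001],0],[[0,0,0],[0,0,0.001],0]]' > m.json && python3 jog.py m.json 40 >/dev/null;python3 -c "
from h import *
rep()"
```

```text
t29.12 up/left/axis mm [-0.0051 -0.2926 29.3459] F [-1.2486 -0.0362 -0.9492] tq [-0.099   0.7005 -0.0136] grip 0.5489049761587738 41.89615488052368 [ 0.8416 -0.0425 -1.2731  2.2556  0.3933  0.4105 -1.1713]
t29.50 up/left/axis mm [ 0.0301 -0.2754 28.9512] F [-0.0783 -0.2247 -0.7943] tq [-0.158   0.6424 -0.0281] grip 0.5456963128636702 41.88986599445343 [ 0.8429 -0.0395 -1.2752  2.2554  0.4006  0.4107 -1.1774]
tool axes per mm: up [0.4525 0.8917 0.0001] left [ 0.8917 -0.4525  0.0005] axis [ 0.0005 -0.0002 -1.    ]
```

Converted, 0.0003 m / 0.4 = 0.0008.

```bash
echo '[[[0,0,0],[0,0,0.0008],0],[[0,0,0],[0,0,0.0008],0],[[0,0,0],[0,0,0.0008],0]]' > m.json && python3 jog.py m.json 40 >/dev/null;python3 -c "
from h import *
rep()"|head -1; echo '[[[0,0,0],[0,0,0.0008],0],[[0,0,0],[0,0,0.0008],0],[[0,0,0],[0,0,0.0008],0]]' > m.json && python3 jog.py m.json 40 >/dev/null;python3 -c "
from h import *
rep()"
```

```text
t29.88 up/left/axis mm [ 0.0543 -0.3008 28.6671] F [-0.9818 -1.3078  1.2017] tq [-0.2427  0.6398 -0.1531] grip 0.5497885588683049 42.08656311035156 [ 0.8439 -0.0373 -1.2767  2.2552  0.4062  0.411  -1.1822]
t30.25 up/left/axis mm [ 0.0892 -0.2966 28.3955] F [-1.486  -0.1384  7.142 ] tq [-0.2343  0.7856 -0.1396] grip 0.5476529810923891 42.61420726776123 [ 0.8447 -0.0351 -1.2782  2.255   0.4121  0.4114 -1.1872]
tool axes per mm: up [0.4525 0.8918 0.0001] left [ 0.8918 -0.4525  0.0003] axis [ 0.0003 -0.0001 -1.    ]
```

Converted, -0.00015 m / 0.4 = -0.0004.

```bash
echo '[[[0,0,0],[0,0,-0.0004],0],[[0,0,0],[0,0,-0.0004],0]]' > m.json && python3 jog.py m.json 20 >/dev/null;python3 -c "
from h import *
rep()"|head -1; echo '[[[0,0,0],[0,0,-0.0004],0.65],[[0,0,0],[0,0,-0.0004],0.75],[[0,0,0],[0,0,-0.0004],1],[[0,0,0],[0,0,-0.0004],1]]' > m.json && python3 jog.py m.json 20 >/dev/null;python3 -c "
from h import *
rep()"; echo '[[[0,0,0],[0,0,-0.075],1],[[0,0,0],[0,0,-0.2],1],[[0,0,0],[0,0,-0.3],1],[[0,0,0],[0,0.125,-0.325],1],[[0,0,0],[0,0.25,-0.35],1],[[0,0,0],[0,0.4,-0.35],1],[[0,0,0],[0,0.55,-0.35],1],[[0,0,0],[0,0.55,-0.35],1]]' > m.json && python3 jog.py m.json 20; python3 - <<'E'
from h import *
S=manip.camera("scene");T=manip.camera("top")
f=lambda I,x,y:cv2.resize(I[y-50:y+50,x-50:x+50],None,fx=4,fy=4)
cv2.imwrite("pics/c6.png",np.hstack([f(S,225,165),f(T,236,250)]));st()
E
```

```text
t30.50 up/left/axis mm [ 0.0556 -0.3236 28.4831] F [-0.0607 -0.7727  0.1794] tq [-0.2005  0.4022 -0.1188] grip 0.5473031875268866 41.997122168540955 [ 0.8443 -0.0361 -1.2774  2.2552  0.4091  0.4109 -1.1847]
t31.00 up/left/axis mm [-0.0064 -0.2693 28.6517] F [ 0.0674 -0.6843  0.8476] tq [-0.0261  0.5085 -0.0457] grip 1.0010561277828882 0.0 [ 0.8439 -0.0373 -1.2768  2.2553  0.4062  0.4109 -1.1822]
tool axes per mm: up [0.4525 0.8918 0.    ] left [ 0.8918 -0.4525  0.0005] axis [ 0.0005 -0.0002 -1.    ]
clock: 32.0
position: [0.6169, 0.042, 0.3323]
ee_rot: [0.805, 0.527, 0.237, 0.134]
ft_force: [-0.7, 0.2, -0.6]
grip_width: 0.997
grasp_force: 0.0
32.1 [0.614  0.0451 0.3305] [-0.322   0.4461  0.0296] [-0.0088  0.5752  0.0499] 1.00523008543118 0.0 [ 0.6234 -0.096  -0.7396  1.8123 -0.04    0.8525 -0.5212]
```

View pics/c6.png

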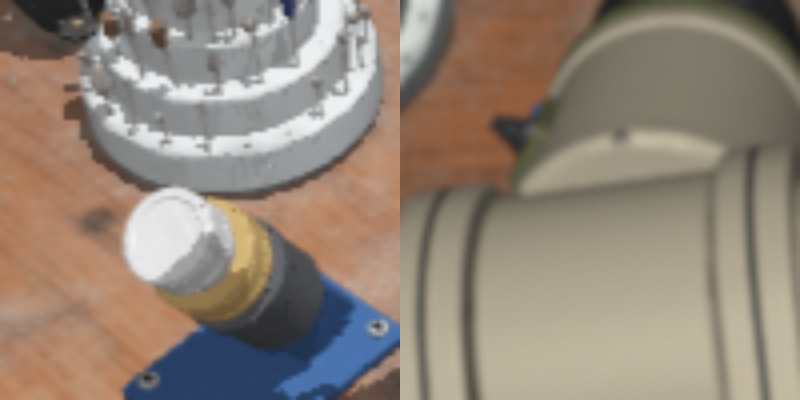

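The scene crop shows all three sleeves nested in line: aluminium at about (175,240), brass at (225,265) and steel at (275,290). The arm is clear of them, so I'm handing in.

```bash
python3 -c "
from workcell import manip
print(manip.hand_in())"
```

```text
the job is handed in; nothing more can be done
None
```

The job is handed in at about 32 s: the brass sleeve sits in the steel sleeve and the aluminium one in the brass, in line, each lowered until the taper pushed back with about 7 N; the gap under the brass collar showed clearly, the one under the aluminium collar I did not measure, and on the brass a 0.3 mm back-off before release met about 2 N of drag, so it may hold very slightly.

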